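# Line up a bracket strap with a drift pin and fit the jig bolt

### The arm

A 7-joint arm with a two-finger parallel gripper is mounted at the origin on the work surface. World frame = base frame: x ahead of the robot, y to its left, z up, the work surface at z = 0. Lengths are in m, angles in rad, forces in N, time in s.
With the tool pointing down it reaches from about 0.425 to 0.875 m from the base axis. Payload 4.7 kg.
Tool frame: the origin (TCP) lies between the finger pads; the fingertips stand 8 mm ahead of it and the grasp point (between the pads) lies 11 mm behind it; z points along the fingers, y is the line along which they close (so a half turn about z gives the same grasp; the last joint's range is limited). The gripper opens to 85 mm and grips with 20 to 120 N. Pads are 22 mm wide; open, the fingers measure 114 mm over their backs; the gripper's body (76 mm by 85 mm) begins 54 mm behind the grasp point. The pads swing forward as they close: fully open they stand 13 mm farther back than shut.
Start: joints at [1.28, 0.321, -0.07, 1.45, 0.023, 1.371, -0.057], TCP at [0.195, -0.62, 0.239] pointing down, gripper open.
Joint ranges: [-2.86, 2.86], [-0.3, 2.09], [-1.38, 1.24], [0.06, 2.45], [-1.56, 4.7], [0.09, 2.05], [-2.69, 2.69]. Speed limits (rad/s): [2.57, 2.57, 3.14, 3.14, 3.14, 3.14, 3.14].

### API

Orientations are given as a rotation vector (axis times angle).
In Python, from workcell import robot gives the robot as it stands. The module is installed in compiled form; this text tells all that it offers.
- The arm moves only by the tool arm_command, never from a script. Its argument "increments" is text: rows parted by semicolons, each of 6 numbers parted by spaces: the shift along the tool's x, y, z in m, then the turn, a rotation vector about the tool's x, y, z in degrees. In form: tx ty tz rx ry rz; .... A call has 1 to 20 rows; each row shifts and turns the commanded pose from where the row before left it, along the tool's axes as they then stand; what a row does not reach is not made up. A row lasts 1/10 s, in which the tool goes at most 50 mm and 8.59 degrees, less where a joint would pass 70% of its speed; a pose out of reach is approached as far as the arm can. A call is refused whole if a number of a shift passes 0.05 or a number of a turn 8.59, either way. A call with a gripper value outside its range is refused whole. "claw" is the opening in per cent of the stroke, from 0 (shut) to 100 (fully open), set as the call begins (left out, the last holds). The fingers move at their own pace and stop on an object; "newtons" is the grip in N (left out, the last holds). Time passes only in rows, so rows that do not move let the fingers close. It gives the time, the measured TCP pose, the force, the opening and the grip force at its end, in the units of the state.
- robot.state(): the state, without advancing time (a new reading comes with each control period).
- robot.snapshot(name): name is "side" or "top"; returns the picture (400x640x3 uint8, red, green, blue); there is no depth.
- robot.camera_info(name): a dict with "fx", "fy", "cx", "cy" (pixels), "R" (3x3) and "t" (3): a world point X has camera coordinates R X + t. Camera axes: x right, y down, z forward; pixel columns grow to the right and rows downward; lengths in m; the calibration is good to about 2 mm. A picture is of the moment at which its call begins. camera_info takes no time and is no camera call.
- robot.finish_job(): hands the job in; it is judged then, once.
The state is a dict: "t": time; "joint_positions": joint angles; "joint_velocities": joint speeds; "joint_torque": joint torques, N m; "ee_pos": TCP position; "ee_rot": TCP orientation; "ft_force": force on the tool from outside, world axes, zero at the start; "wrist_torque": the same for the moment, N m; "width": finger opening in m; "grasp_force": force on a finger pad.
Only numpy, scipy, OpenCV 4.12 (cv2) and the standard library are available. Lean on these libraries where they do the work, as an engineer would, in place of code of your own. Each camera call takes 0.05 s, during which the arm holds its last target. There are 200 camera calls.

### The job

The metal strap lies on the plywood leg block with its holes out of line with the holes beneath. Push the orange-handled drift pin down through the strap's red-ringed hole, feeling for the hole beneath and easing the strap across into line without forcing anything, until its collar sits on the strap; leave it standing there and then fit the black-knobbed bolt fully home in the plain round hole. Leave the other things on the bench where they are.

Things in the scene. Friction and masses are not known exactly. Their poses are not given: they have to be found in the camera images.
- strap: Aluminium strap, 225 x 76 x 6 mm, level on a plywood leg block, its top 60 mm above the bench. Origin: centre of its underside; x along its length, y across, z up. It slides only along its own y, up to 9 mm either way, against about 6 N of friction; two finger-tight bolts in slots 95 mm from its centre (11 mm proud of its top) keep it from turning or lifting.
- red_hole (a point): Centre, at the strap's top face, of its round 14 mm through hole with the red painted ring (for the drift pin), 45 mm from its centre towards -x; axes as the strap's. Beneath, in the block (pose not measured), a blind hole 14 mm wide and 42 mm deep starts 6.5 to 8 mm out of line with it, along the strap's +y or -y. All holes have 1 mm chamfers.
- plain_hole (a point): Centre, at the strap's top face, of the strap's other round 14 mm through hole, unpainted (the one for the bolt), 45 mm from the strap's centre towards its +x end. The block has a like hole under it, which comes into line when the red-ringed one does.
- drift_grip (a point): Point to hold the drift pin: middle of its orange handle (20 x 20 mm square across its x and y axes, 45 mm tall), 30 mm above the underside of the collar; z up along the pin. Starts upright in one of the two wooden stands, at either side of the strap.
- drift_seat (a point): Centre of the underside of the drift pin's steel collar (26 mm wide, 5 mm thick). Below it the shank is 13 mm wide for 14 mm, then tapers over 22 mm to a 4 mm wide tip, 36 mm below this point. Pin mass about 0.2 kg.
- bolt_grip (a point): Point to hold the bolt: on the axis of its black round knob head, 26 mm wide and 38 mm tall, 22 mm above the head's underside; z up along the bolt. Starts upright in the other wooden stand.
- bolt_seat (a point): Centre of the underside of the bolt's head. Below it a plain unthreaded shank 12 mm wide reaches down 35 mm, its last 7 mm tapering to 6 mm wide. Mass about 0.08 kg.
- drift: The drift pin itself; origin at drift_seat.
- bolt: The bolt itself; origin at bolt_seat.
- drift_stand: Fixed wooden stand for the drift pin, 60 x 60 x 42 mm, origin centre of its underside; its central hole is 15 mm wide and 40 mm deep, and the collar rests on its top.
- bolt_stand: The same kind of stand for the bolt.
- glue: Yellow glue bottle, 60 mm wide, 170 mm tall, origin centre of its foot; leave alone.
- wrench: Steel wrench lying on the bench; leave alone.
- hammer: Hammer lying on the bench; leave alone.
- offcut: Plywood offcut 60 x 140 x 18 mm, origin centre of its underside; leave alone.
- tape: Yellow tape measure 70 x 38 x 62 mm, origin centre of its underside; leave alone.
- washer: Steel washer 36 mm wide, 5 mm thick, flat on the bench; leave alone.

How it is judged:
On the way, in this order (a step that is already met when the one before it is completed fails the run):
1. the drift pin is home in the red-ringed hole: collar on the strap (within 2 mm), upright (z of drift_seat in the frame of red_hole between -0.003 and 0.002 m and horizontal distance between drift_seat and red_hole below 0.003 m and angle between drift_seat's own z axis and vertical below 0.09 rad), for 0.2 s.
2. with the drift pin still home, the bolt is home in the plain hole: head on the strap (within 2 mm), upright (all of step 1 and z of bolt_seat in the frame of plain_hole between -0.003 and 0.002 m and horizontal distance between bolt_seat and plain_hole below 0.003 m and angle between bolt_seat's own z axis and vertical below 0.09 rad), for 0.2 s.
At the end, for the whole second after the job is handed in: The drift pin stands in the red-ringed hole and the bolt in the plain hole, each with its collar or head within 2 mm of the strap's top, within 3 mm of the hole's centre and within 5 degrees of upright, both at rest and released (all of step 2 and linear speed of each of drift, bolt below 0.01 m/s); the robot touches nothing.
It fails at once if the strap is loaded with more than 50 N (contact force between strap and anything else above 50 N).
It fails at once if the leg block is loaded with more than 50 N (contact force between leg_block and anything else above 50 N).
It fails at once if one of the other things is moved more than 20 mm (distance of any of glue, wrench, hammer, offcut, tape, washer from where it was at the start of the episode above 0.02 m).
It also fails if it takes over 72 s, if anything falls off the work surface, if the arm or the gripper's body presses on something with over 40 N, if the wrist force passes 120 N, or if a joint passes its speed limit or range.

## Working session

There is one attempt and no reset: what is moved stays moved. The work goes in short steps, Python scripts to look and compute and a tool call to move; the robot and the scene stay as the last step left them, time stands still between calls to the robot, and variables do not carry over. Pictures are saved under pics/ and viewed, at most 12 in all, crops included, and the job is handed in when it is done.

Besides the shell and the picture viewer there is one more tool, called after "Emit:" by a JSON object that holds its "api" and its "payload", one argument or row to a line. arm_command: Moves the arm, as the interface text tells. Its arguments: {"type":"object","properties":{"increments":{"type":"string"},"claw":{"type":"number"},"newtons":{"type":"number"}},"required":["increments"]}

```bash
mkdir -p pics; python3 - <<'E'
from workcell import robot
import cv2
for n in("side","top"):
    cv2.imwrite(f"pics/{n}0.png",robot.snapshot(n)[:,:,::-1]); c=robot.camera_info(n); print(n,c)
s=robot.state(); print(s)
E
```

```text
side {'fx': 413.7251527780696, 'fy': 413.7251527780696, 'cx': 319.7585746046856, 'cy': 194.6926546614253, 'R': array([[-0.8414778 , -0.54026793, -0.00506629],
       [-0.28752579,  0.45572653, -0.84240267],
       [ 0.45743199, -0.70740646, -0.53882472]]), 't': array([0.49643013, 0.21145386, 0.85326893])}
top {'fx': 497.13409499117745, 'fy': 497.13409499117745, 'cx': 320.36013748230204, 'cy': 200.53036393571253, 'R': array([[ 1.02085000e-02, -9.99947650e-01, -6.95551736e-04],
       [-9.96790594e-01, -1.01210323e-02, -7.94108116e-02],
       [ 7.93996147e-02,  1.50398470e-03, -9.96841732e-01]]), 't': array([-0.01166875,  0.58347454,  1.36237778])}
{'t': 0.1, 'joint_positions': array([ 1.28007508,  0.32175296, -0.07010232,  1.45154836,  0.02263377,
        1.37080217, -0.05688071]), 'joint_velocities': array([-0.00042902, -0.00038401, -0.00137659, -0.00438389, -0.00033417,
        0.0003142 ,  0.00059695]), 'joint_torque': array([ 4.98595437e-04, -4.94877505e+01, -3.83684635e-01, -3.15209091e+01,
        1.30141558e-02,  7.42766453e-03, -1.96019107e-05]), 'ee_pos': array([ 0.19489439, -0.61960536,  0.23833269]), 'ee_rot': array([-3.10349656e+00, -4.76814632e-01,  5.97092069e-04]), 'ft_force': array([0.22235502, 0.50139493, 0.24878037]), 'wrist_torque': array([ 0.01789383, -0.02345324, -0.04838124]), 'grasp_force': 0.0, 'width': 0.08548730831462201}
```

View pics/top0.png

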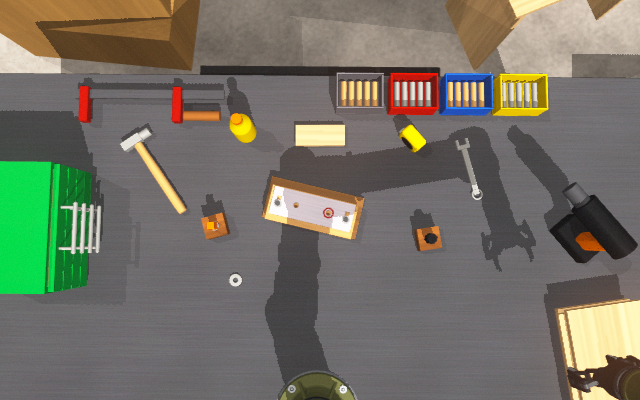

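View pics/side0.png

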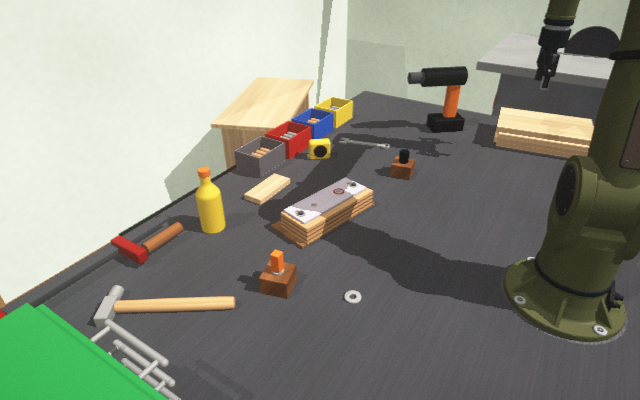

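The top view shows the drift pin (orange) at about (212,226), the bolt at (430,238), the red ring at (328,212) and the plain hole at (296,205). The side view shows the same layout. Next I measure these from the masks.

```bash
cat >h.py <<'E'
from workcell import robot
import cv2, numpy as np
def ray(n,u,v):
    c=robot.camera_info(n); R,t=c["R"],c["t"]
    return -R.T@t, R.T@np.array([(u-c["cx"])/c["fx"],(v-c["cy"])/c["fy"],1])
def onz(n,u,v,z):
    o,d=ray(n,u,v); return (o+d*(z-o[2])/d[2])
def proj(n,X):
    c=robot.camera_info(n); p=c["R"]@np.array(X)+c["t"]; return np.array([c["fx"]*p[0]/p[2]+c["cx"],c["fy"]*p[1]/p[2]+c["cy"]])
def tri(a,b):
    A=0;B=0
    for n,(u,v) in(("top",a),("side",b)):
        o,d=ray(n,u,v); d=d/np.linalg.norm(d); P=np.eye(3)-np.outer(d,d); A=A+P; B=B+P@o
    return np.linalg.solve(A,B)
def blobs(img,f,box,mn=6):
    x0,y0,x1,y1=box; h=cv2.cvtColor(img[y0:y1,x0:x1],cv2.COLOR_RGB2HSV).astype(int)
    m=f(h[...,0],h[...,1],h[...,2]).astype(np.uint8)
    n,_,s,c=cv2.connectedComponentsWithStats(m)
    return [(int(s[i,4]),tuple(np.round(c[i]+[x0,y0],1)),tuple(int(k) for k in s[i,:4]+[x0,y0,0,0])) for i in range(1,n) if s[i,4]>=mn]
E
python3 - <<'E'
from h import *
T=robot.snapshot("top");S=robot.snapshot("side")
red=lambda h,s,v:((h<8)|(h>170))&(s>90)&(v>60)
ora=lambda h,s,v:(h>5)&(h<16)&(s>215)&(v>150)
blk=lambda h,s,v:(v<45)
print("red",blobs(T,red,(260,170,365,245)),blobs(S,red,(280,170,380,240)))
print("ora",blobs(T,ora,(195,195,240,245)),blobs(S,ora,(250,240,305,300)))
print("blk",blobs(T,blk,(412,220,446,254)),blobs(S,blk,(388,143,420,182)))
a=cv2.resize(T[170:250,195:275],None,fx=4.8,fy=4.8,interpolation=3)
b=cv2.resize(T[170:245,260:370],None,fx=7,fy=7,interpolation=3)[:, :770]
c=cv2.resize(T[210:258,405:453],None,fx=5,fy=5,interpolation=3)
d=cv2.resize(S[175:250,268:380],None,fx=3,fy=3,interpolation=3)
o=np.zeros((600,800,3),np.uint8)
b=cv2.resize(b,(550,375)); o[:375,:550]=b; o[:240,560:800]=c; o[375:600,:336]=d
e=cv2.resize(T[200:245,190:238],(240,225),interpolation=3); o[375:,340:580]=e
f=cv2.resize(S[240:300,250:305],(206,225),interpolation=3); o[375:,590:796]=f
cv2.imwrite("pics/z1.png",o[:,:,::-1])
E
```

```text
red [(41, (np.float64(328.0), np.float64(212.6)), (323, 208, 11, 10))] [(22, (np.float64(338.3), np.float64(191.4)), (333, 189, 11, 5))]
ora [(17, (np.float64(214.8), np.float64(225.3)), (214, 222, 3, 7))] []
blk [(30, (np.float64(427.1), np.float64(238.0)), (425, 234, 6, 9))] [(107, (np.float64(403.9), np.float64(155.9)), (400, 150, 9, 13))]
```

View pics/z1.png

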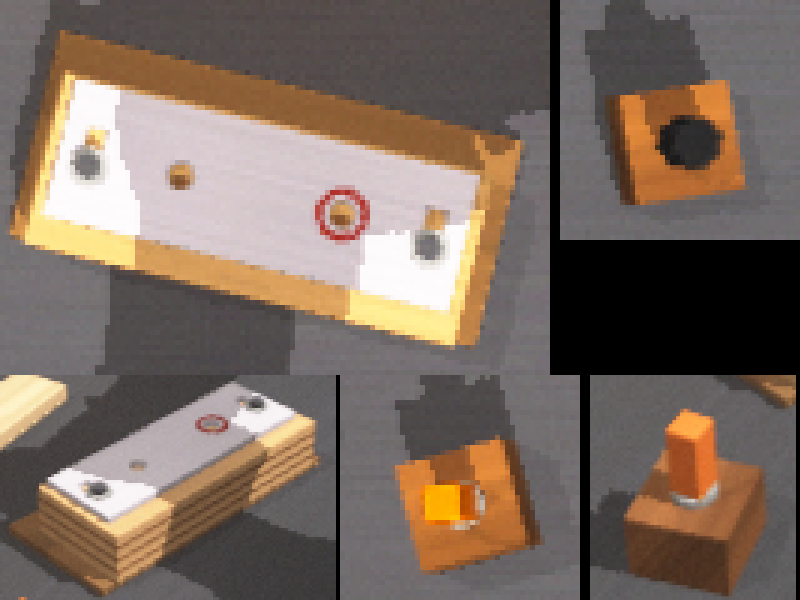

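The zoom shows the red ring at top-view (328,212.6), the plain hole near (296,205), the drift handle's top face near (210,226) and the bolt knob near (431,238). The slot opening is visible on the upper side of the fixing bolts.

```bash
cat >>h.py <<'E'
from scipy.spatial.transform import Rotation as Ro
def goto(X,dirY=None):
    """turn about tool z (deg) to bring tool y along dirY, then shift in the turned tool axes"""
    s=robot.state(); R=Ro.from_rotvec(s["ee_rot"]).as_matrix(); a=0
    if dirY is not None:
        d=R.T@np.array([*dirY,0]); a=np.degrees(np.arctan2(-d[0],d[1])); a=(a+90)%180-90
        R=R@Ro.from_euler("z",a,degrees=True).as_matrix()
    print("turn",np.round(a,2),"shift mm",np.round(1000*R.T@(np.array(X)-s["ee_pos"]),1),"tilt z",np.round(R[:,2],4),"toolx",np.round(R[:2,0],3),"tooly",np.round(R[:2,1],3))
E
python3 - <<'E'
from h import *
T=robot.snapshot("top");S=robot.snapshot("side")
red=lambda h,s,v:((h<8)|(h>170))&(s>90)&(v>60)
brn=lambda h,s,v:(h>8)&(h<25)&(s>70)
print("red",onz("top",328,212.6,.06),onz("side",338.3,191.4,.06),tri((328,212.6),(338.3,191.4)))
bt=blobs(T,brn,(288,198,304,212),3);bs=blobs(S,brn,(306,200,322,210),3);print(bt,bs)
for b in bt: print("plain",onz("top",*b[1],.06))
# strap outline: low-saturation pixels
h=cv2.cvtColor(T,cv2.COLOR_RGB2HSV).astype(int);m=((h[...,1]<45)&(h[...,2]>140)).astype(np.uint8);m[:170]=0;m[250:]=0;m[:,:255]=0;m[:,370:]=0
c=max(cv2.findContours(m,0,1)[0],key=cv2.contourArea);r=cv2.minAreaRect(c);print("strap",r,onz("top",*r[0],.06))
P=[onz("top",*p,.06)[:2] for p in cv2.boxPoints(r)];print(np.round(P,4),[np.linalg.norm(P[i]-P[i-1]) for i in range(4)])
print("hole pix"); print(T[208:218,322:335].sum(2)//3)
# drift handle
ora=lambda h,s,v:(h>3)&(h<22)&(s>190)&(v>170)
for bb in (blobs(T,ora,(195,210,230,245))): print("o",bb,onz("top",*bb[1],.0945))
h=cv2.cvtColor(T[210:245,195:230],cv2.COLOR_RGB2HSV).astype(int);print((h[10:24,8:24,0]),"\n",h[10:24,8:24,1],"\n",h[10:24,8:24,2])
ob=lambda h,s,v:(h>3)&(h<16)&(s>180)&(v>120)
print("side o",blobs(S,ob,(262,244,296,285)))
bl=lambda h,s,v:v<62
bt=blobs(T,bl,(421,229,443,247));bs=blobs(S,bl,(394,144,414,168));print("blk",bt,bs)
E
```

```text
red [ 0.5480603  -0.02680274  0.06      ] [ 0.54832777 -0.0261744   0.06      ] [ 0.54831123 -0.02668049  0.05971392]
[(20, (np.float64(295.8), np.float64(204.8)), (294, 203, 5, 5))] []
plain [0.56834434 0.06067985 0.06      ]
strap ((311.7579650878906, 208.66725158691406), (83.49437713623047, 27.779205322265625), 13.600543022155762) [0.55828074 0.0172961  0.06      ]
[[ 0.5471  0.1359]
 [ 0.6208  0.1195]
 [ 0.5695 -0.1014]
 [ 0.4963 -0.0841]] [np.float64(0.225830061140475), np.float64(0.07549812586650148), np.float64(0.22680643771443346), np.float64(0.0752506500461277)]
hole pix
[[202 204 205 170  88  89 107  88 116 150 204 204 202]
 [201 200 164  96 150 204 203 173 138 115 152 203 200]
 [203 164  94 147 186 149 144 166 185 131  98 157 211]
 [198 106 127 197 152 145 160 160 168 193 104 131 211]
 [194 103 125 193 137 142 149 157 164 178 132 112 202]
 [192 111 147 188  98  84  89 119 164 188 102 116 207]
 [198 162 113 194 130  87  86 105 155 197 137 151 208]
 [201 191  89 153 198 157 138 154 187 133 103 171 204]
 [203 196 117  88 121 169 168 145 164 101 173 202 203]
 [206 205 198 165 
[... 2537 characters left out ...]
184 187 187 192 175]
 [180 212 203 228 255 255 255 255 255 255 255 234 212 204 182 183]
 [134 202 201 211 232 241 219 220 228 235 233 226 186 219 181 186]
 [128 189 210 203 211 209 205 199 197 201 204 196 190 152 176 185]
 [125 171 205 201 202 197 195 190 192 190 188 186 170 168 168 169]
 [122 165 196 195 192 189 190 187 185 184 188 180 179 176 179 166]
 [114 131 193 188 186 189 184 184 178 181 183 182 182 188 187 185]]
side o [(202, (np.float64(276.8), np.float64(262.8)), (271, 252, 13, 21))]
blk [(91, (np.float64(430.1), np.float64(238.0)), (425, 233, 12, 11))] [(6, (np.float64(406.7), np.float64(145.3)), (405, 144, 5, 3)), (123, (np.float64(403.7), np.float64(155.9)), (399, 149, 10, 15))]
```

```bash
python3 - <<'E'
from h import *
print("drift",onz("top",210.1,225.3,.0945),tri((212.3,225.3),(276.8,262.8)),"side@.072",onz("side",276.8,262.8,.072))
print("bolt",onz("top",430.5,238,.068),onz("side",403.8,156.0,.061),tri((430.5,238),(403.8,156)))
d=(np.cos(.12),np.sin(.12))
goto([.55,-.5,.238],d);goto([.509,.283,.2],d)
E
```

```text
drift [0.50950926 0.28381968 0.0945    ] [0.51088858 0.28492205 0.0644747 ] side@.072 [0.50591314 0.29158171 0.072     ]
bolt [ 0.48225209 -0.3020079   0.068     ] [ 0.48204421 -0.30499198  0.061     ] [ 0.48193421 -0.30355719  0.06166051]
turn -79.41 shift mm [ 76.6 366.8   0.9] tilt z [-2.e-04  5.e-04 -1.e+00] toolx [-0.12   0.993] tooly [0.993 0.12 ]
turn -79.41 shift mm [858.8 419.8  39.3] tilt z [-2.e-04  5.e-04 -1.e+00] toolx [-0.12   0.993] tooly [0.993 0.12 ]
```

Emit:
{"api": "arm_command", "payload": {
  "increments": "0 0 0 0 0 -7.94;0 0 0 0 0 -7.94;0 0 0 0 0 -7.94;0 0 0 0 0 -7.94;0 0 0 0 0 -7.94;0 0 0 0 0 -7.94;0 0 0 0 0 -7.94;0 0 0 0 0 -7.94;0 0 0 0 0 -7.94;0 0 0 0 0 -7.94;0.01 0.046 0 0 0 0;0.01 0.046 0 0 0 0;0.01 0.046 0 0 0 0;0.01 0.046 0 0 0 0;0.01 0.046 0 0 0 0;0.01 0.046 0 0 0 0;0.01 0.046 0 0 0 0;0.01 0.046 0 0 0 0",
  "claw": 100,
  "newtons": 60
}}

```text
t: 2.1
ee_pos: [0.5523, -0.496, 0.2393]
ee_rot: [2.085, 2.35, -0.0]
ft_force: [1.5, -1.0, 0.3]
width: 0.0857
grasp_force: 0.0
```

Emit:
{"api": "arm_command", "payload": {
  "increments": "0.048 0.003 0 0 0 0;0.048 0.003 0 0 0 0;0.048 0.003 0 0 0 0;0.048 0.003 0 0 0 0;0.048 0.003 0 0 0 0;0.048 0.003 0 0 0 0;0.048 0.003 0 0 0 0;0.048 0.003 0 0 0 0;0.048 0.003 0 0 0 0;0.048 0.003 0 0 0 0;0.048 0.003 0 0 0 0;0.048 0.003 0 0 0 0;0.048 0.003 0.01 0 0 0;0.048 0.003 0.02 0 0 0;0.048 0.003 0.02 0 0 0;0.048 0.003 0.02 0 0 0;0 0 0 0 0 0;0 0 0 0 0 0"
}}

```text
t: 3.9
ee_pos: [0.506, 0.2671, 0.171]
ee_rot: [-2.08, -2.353, 0.002]
ft_force: [0.4, 0.1, -0.2]
width: 0.0855
grasp_force: 0.0
```

```bash
python3 - <<'E'
from h import *
s=robot.state();print(s["t"],s["ee_pos"],s["joint_positions"],s["ft_force"])
for f in(0,1,2,3):
  for z in(.0495,.0945):print(np.round(proj("side",[.5095+.014*np.cos(.9+f*1.5708),.2838+.014*np.sin(.9+f*1.5708),z]),1),end=" ")
d=(np.cos(.12),np.sin(.12)); goto([.5095,.284,.13],d)
o=np.vstack([cv2.resize(robot.snapshot("top")[160:280,150:310],(560,420)),]);o2=cv2.resize(robot.snapshot("side")[190:310,210:330],(240,240));o=np.hstack([o,np.vstack([o2,np.zeros((180,240,3),np.uint8)])]);cv2.imwrite("pics/a1.png",o[:,:,::-1])
E
```

```text
3.9 [0.50600736 0.26708563 0.1709965 ] [ 0.18181892  0.30222454 -0.83717019  1.71339132  0.23552532  1.23274071
 -0.58869651] [ 0.3555552   0.13205529 -0.22146228]
[271.8 269.7] [270.3 253. ] [280.1 272.6] [278.8 255.9] [284.9 266.7] [283.8 250.1] [276.8 263.9] [275.4 247.3] turn 0.19 shift mm [16.4  5.6 41. ] tilt z [-1.7e-03 -1.0e-04 -1.0e+00] toolx [-0.12   0.993] tooly [0.993 0.12 ]
```

View pics/a1.png

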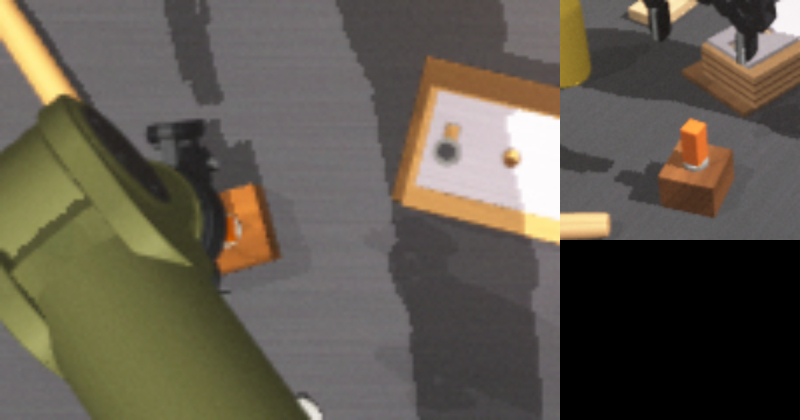

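The arm is above the drift pin, and the handle's outline in the side view agrees with the position estimate. Descending to grip it.

Emit:
{"api": "arm_command", "payload": {
  "increments": "0.0165 0.0055 0 0 0 0;0 0 0.03 0 0 0;0 0 0.03 0 0 0;0 0 0.03 0 0 0;0 0 0.02 0 0 0;0 0 0 0 0 0;0 0 0 0 0 0"
}}

```text
t: 4.7
ee_pos: [0.5117, 0.2816, 0.0626]
ee_rot: [2.087, 2.347, 0.001]
ft_force: [0.3, 0.0, 0.5]
width: 0.0851
grasp_force: 0.0
```

Emit:
{"api": "arm_command", "payload": {
  "increments": "0 0 0 0 0 0;0 0 0 0 0 0;0 0 0 0 0 0;0 0 0 0 0 0;0 0 0 0 0 0;0 0 0 0 0 0;0 0 0 0 0 0;0 0 0 0 0 0",
  "claw": 0,
  "newtons": 50
}}

```text
t: 5.5
ee_pos: [0.5108, 0.283, 0.0622]
ee_rot: [2.084, 2.35, 0.001]
ft_force: [0.0, -0.7, 4.8]
width: 0.0198
grasp_force: 49.4
```

Emit:
{"api": "arm_command", "payload": {
  "increments": "0 0 -0.02 0 0 0;0 0 -0.035 0 0 0;0 0 -0.035 0 0 0;0 0 0 0 0 0;0 0 0 0 0 0"
}}

```text
t: 6.0
ee_pos: [0.5104, 0.2826, 0.1513]
ee_rot: [2.084, 2.35, -0.0]
ft_force: [0.4, -0.2, -3.4]
width: 0.0193
grasp_force: 51.1
```

```bash
python3 - <<'E'
from h import *
s=robot.state();print(s["ft_force"],s["ee_pos"],s["width"])
goto([.5483,-.0267,.150],(.974,-.226))
o=cv2.resize(robot.snapshot("side")[190:290,230:330],(600,600));cv2.imwrite("pics/a2.png",o[:,:,::-1])
E
```

```text
[ 0.39647594 -0.18093409 -3.43777003] [0.510399   0.28262182 0.15132398] 0.019286386936346014
turn 19.92 shift mm [-292.7  106.8    1.5] tilt z [ 1.e-04 -4.e-04 -1.e+00] toolx [0.226 0.974] tooly [ 0.974 -0.226]
```

View pics/a2.png

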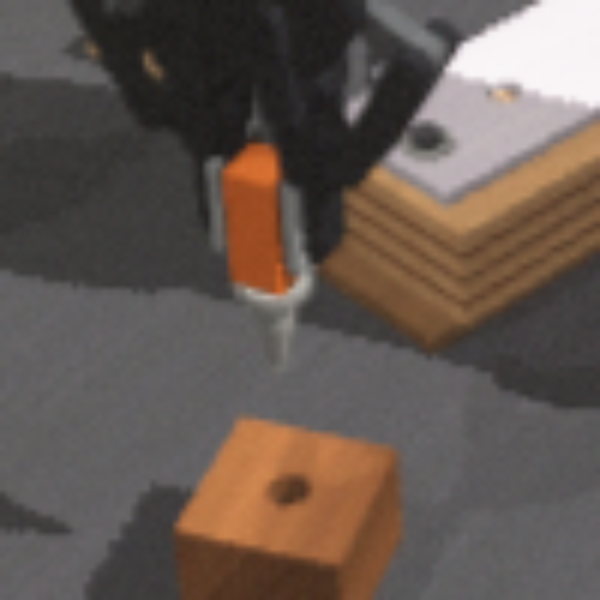

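The pin hangs upright in the grip. Its tip is at about side pixel (277.5,251), and the empty stand hole is at (278.5,271.7).

```bash
python3 - <<'E'
from h import *
print(onz("side",277.5,251,.095),onz("side",278.5,271.7,.042),proj("side",[.5104,.2826,.0953]), proj("side",[.5104,.2826,.1313]))
E
```

```text
[0.50941469 0.28246231 0.095     ] [0.5081802  0.28586754 0.042     ] [277.06153087 250.752719  ] [275.95418811 236.71074057]
```

Emit:
{"api": "arm_command", "payload": {
  "increments": "-0.03 0.011 0 0 0 0;-0.03 0.011 0 0 0 0;0 0 0 0 0 6.64;0 0 0 0 0 6.64;0 0 0 0 0 6.64;-0.039 0.012 0 0 0 0;-0.039 0.012 0 0 0 0;-0.039 0.012 0 0 0 0;-0.039 0.012 0 0 0 0;-0.04 0.012 0 0 0 0;-0.03 0.015 0 0 0 0;0 0 0 0 0 0;0 0 0 0 0 0"
}}

```text
t: 7.35
ee_pos: [0.5602, -0.0123, 0.1495]
ee_rot: [-2.46, -1.949, 0.004]
ft_force: [0.0, 0.4, -3.1]
width: 0.0194
grasp_force: 50.9
```

```bash
python3 - <<'E'
from h import *
goto([.5483,-.0267,.130],(.974,-.226))
E
```

```text
turn -0.14 shift mm [-16.7  -8.3  19.5] tilt z [-4.e-03  9.e-04 -1.e+00] toolx [0.226 0.974] tooly [ 0.974 -0.226]
```

Emit:
{"api": "arm_command", "payload": {
  "increments": "-0.0167 -0.0125 0 0 0 0;0 0 0.01 0 0 0;0 0 0.01 0 0 0;0 0 0.008 0 0 0;0 0 0 0 0 0;0 0 0 0 0 0"
}}

```text
t: 7.95
ee_pos: [0.5456, -0.0239, 0.1232]
ee_rot: [-2.458, -1.955, 0.0]
ft_force: [0.1, 0.3, -1.8]
width: 0.0198
grasp_force: 51.0
```

```bash
python3 - <<'E'
from h import *
goto([.5483,-.0267,.130],(.974,-.226))
o=cv2.resize(robot.snapshot("side")[150:230,270:400],(780,480),interpolation=2);cv2.imwrite("pics/a3.png",o[:,:,::-1])
print(robot.state()["ft_force"])
E
```

```text
turn 0.07 shift mm [-2.2  3.2 -6.8] tilt z [-7.e-04  6.e-04 -1.e+00] toolx [0.226 0.974] tooly [ 0.974 -0.226]
[-0.06451276  0.07785509 -1.77554322]
```

View pics/a3.png

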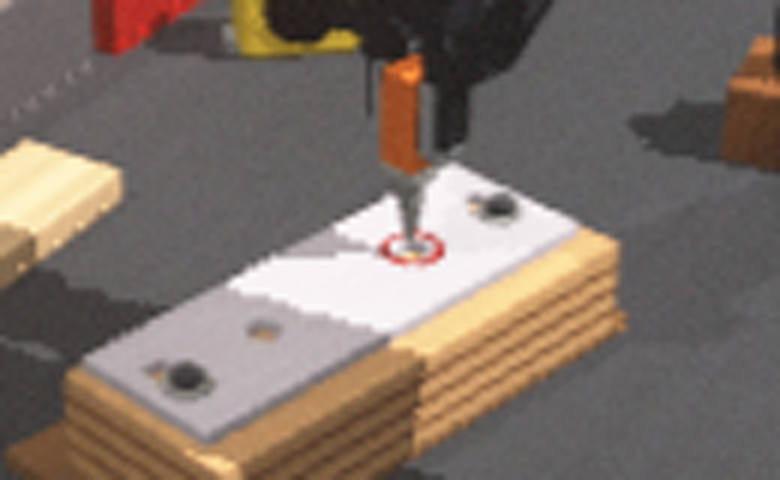

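The tip is over the ring at about (338,190) and roughly 7 mm above it. The dark slots and hole shading suggest the block hole lies towards strap +y (tool -y), so I keep that bias and feel downwards.

Emit:
{"api": "arm_command", "payload": {
  "increments": "-0.002 -0.001 0.002 0 0 0;0 0 0.002 0 0 0;0 0 0.002 0 0 0;0 0 0.002 0 0 0;0 0 0.002 0 0 0;0 0 0 0 0 0;0 0 0 0 0 0"
}}

```text
t: 8.7
ee_pos: [0.5442, -0.0264, 0.1137]
ee_rot: [-2.46, -1.954, 0.0]
ft_force: [-0.6, -0.0, -2.8]
width: 0.0195
grasp_force: 51.0
```

Emit:
{"api": "arm_command", "payload": {
  "increments": "0 0 0.002 0 0 0;0 0 0.002 0 0 0;0 0 0.001 0 0 0;0 0 0 0 0 0;0 0 0 0 0 0"
}}

```text
t: 9.2
ee_pos: [0.5443, -0.0265, 0.1087]
ee_rot: [2.459, 1.954, 0.0]
ft_force: [-0.1, -0.5, -2.8]
width: 0.0195
grasp_force: 50.9
```

Emit:
{"api": "arm_command", "payload": {
  "increments": "0 0 0.001 0 0 0;0 0 0.001 0 0 0;0 0 0 0 0 0"
}}

```text
t: 9.5
ee_pos: [0.5446, -0.0266, 0.1068]
ee_rot: [2.459, 1.954, 0.001]
ft_force: [1.2, -1.1, -2.1]
width: 0.0191
grasp_force: 51.0
```

Emit:
{"api": "arm_command", "payload": {
  "increments": "0 0 0.001 0 0 0;0 0 0.001 0 0 0;0 0 0 0 0 0;0 0 0 0 0 0"
}}

```text
t: 9.9
ee_pos: [0.5446, -0.0268, 0.105]
ee_rot: [2.459, 1.954, 0.001]
ft_force: [1.2, -3.0, 0.4]
width: 0.0195
grasp_force: 51.3
```

Emit:
{"api": "arm_command", "payload": {
  "increments": "0 0 0.001 0 0 0;0 0 0.001 0 0 0;0 0 0 0 0 0;0 0 0 0 0 0"
}}

```text
t: 10.3
ee_pos: [0.5447, -0.027, 0.1035]
ee_rot: [2.459, 1.953, 0.0]
ft_force: [-0.1, -3.5, 5.8]
width: 0.0194
grasp_force: 52.2
```

Emit:
{"api": "arm_command", "payload": {
  "increments": "-0.001 -0.001 0 0 0 0;0 -0.001 0 0 0 0;0 0 0 0 0 0;0 0 0 0 0 0"
}}

```text
t: 10.7
ee_pos: [0.5438, -0.027, 0.1035]
ee_rot: [2.457, 1.953, 0.005]
ft_force: [4.4, -3.9, 2.6]
width: 0.0193
grasp_force: 51.4
```

Emit:
{"api": "arm_command", "payload": {
  "increments": "0 0 0.001 0 0 0;0 -0.001 0.001 0 0 0;0 0 0 0 0 0;0 0 0 0 0 0"
}}

```text
t: 11.1
ee_pos: [0.5431, -0.0271, 0.1017]
ee_rot: [2.457, 1.952, 0.005]
ft_force: [4.8, -3.5, 3.0]
width: 0.0195
grasp_force: 51.6
```

Emit:
{"api": "arm_command", "payload": {
  "increments": "-0.001 -0.001 0 0 0 0;0 -0.001 0.001 0 0 0;0 0 0.001 0 0 0;0 0 0 0 0 0"
}}

```text
t: 11.5
ee_pos: [0.5411, -0.0272, 0.0997]
ee_rot: [2.457, 1.952, 0.006]
ft_force: [5.4, -1.7, 1.5]
width: 0.0198
grasp_force: 51.6
```

Emit:
{"api": "arm_command", "payload": {
  "increments": "0 -0.001 0.001 0 0 0;0 0 0.001 0 0 0;0 0 0 0 0 0;0 0 0 0 0 0"
}}

```text
t: 11.9
ee_pos: [0.5401, -0.0271, 0.0977]
ee_rot: [2.457, 1.952, 0.006]
ft_force: [6.6, -2.9, 2.1]
width: 0.0195
grasp_force: 51.7
```

```bash
python3 - <<'E'
from h import *
s=robot.state();print(s["ft_force"],s["wrist_torque"],s["ee_pos"])
goto([.5483,-.0267,.08],(.974,-.226))
T=robot.snapshot("top");S=robot.snapshot("side")
o=cv2.resize(S[140:230,270:400],(780,540),interpolation=2);cv2.imwrite("pics/a4.png",o[:,:,::-1])
E
```

```text
[ 6.57839277 -2.8585235   2.07116186] [-0.6251332 -1.3550079 -0.044287 ] [ 0.54014193 -0.02706164  0.09771289]
turn 0.0 shift mm [ 2.2  7.8 17.8] tilt z [ 5.2e-03 -2.0e-04 -1.0e+00] toolx [0.226 0.974] tooly [ 0.974 -0.226]
```

View pics/a4.png

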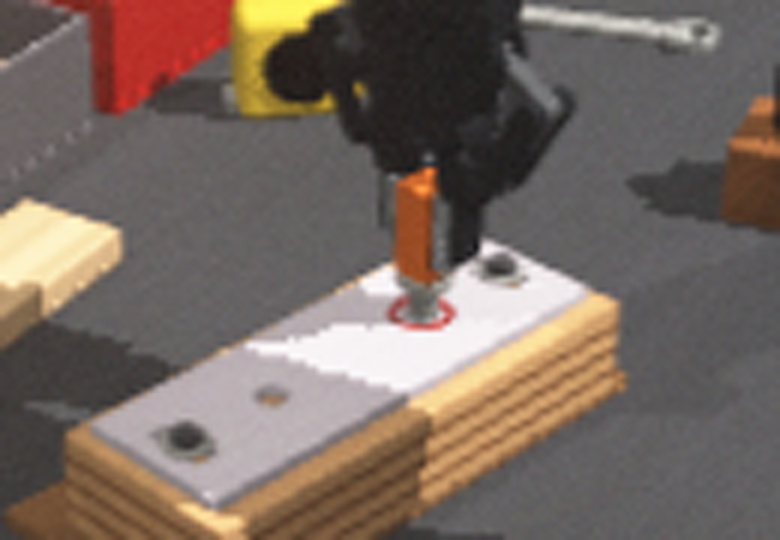

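The strap has slid across; its slots now show on the near side of the fixing bolts. The pin stands in the ring at about (340,190) in the full image. I continue downwards, watching forces.

Emit:
{"api": "arm_command", "payload": {
  "increments": "0 0 0.001 0 0 0;0 0 0.001 0 0 0;0 0 0.001 0 0 0;0 0 0 0 0 0;0 0 0 0 0 0"
}}

```text
t: 12.5
ee_pos: [0.5402, -0.0272, 0.0947]
ee_rot: [2.457, 1.952, 0.006]
ft_force: [5.9, -2.8, 2.7]
width: 0.0194
grasp_force: 51.8
```

Emit:
{"api": "arm_command", "payload": {
  "increments": "0 0 0.001 0 0 0;0 0 0.001 0 0 0;0 0 0 0 0 0;0 0 0 0 0 0"
}}

```text
t: 12.9
ee_pos: [0.5397, -0.0272, 0.0923]
ee_rot: [2.458, 1.953, 0.005]
ft_force: [5.2, -3.6, 0.5]
width: 0.0195
grasp_force: 51.3
```

Emit:
{"api": "arm_command", "payload": {
  "increments": "0 0 0.001 0 0 0;0 0 0.001 0 0 0;0 0 0 0 0 0;0 0 0 0 0 0"
}}

```text
t: 13.3
ee_pos: [0.5396, -0.0271, 0.0902]
ee_rot: [2.458, 1.953, 0.005]
ft_force: [6.2, -2.2, 0.3]
width: 0.0193
grasp_force: 51.5
```

Emit:
{"api": "arm_command", "payload": {
  "increments": "0 0 0.001 0 0 0;0 0 0.001 0 0 0;0 0 0 0 0 0;0 0 0 0 0 0"
}}

```text
t: 13.7
ee_pos: [0.5396, -0.0272, 0.0881]
ee_rot: [2.458, 1.953, 0.005]
ft_force: [4.8, -1.8, 0.2]
width: 0.0195
grasp_force: 51.5
```

Emit:
{"api": "arm_command", "payload": {
  "increments": "0 0 0.001 0 0 0;0 0 0.001 0 0 0;0 0 0 0 0 0;0 0 0 0 0 0"
}}

```text
t: 14.1
ee_pos: [0.5396, -0.0272, 0.0861]
ee_rot: [2.458, 1.953, 0.005]
ft_force: [5.3, -2.6, -0.3]
width: 0.0192
grasp_force: 51.5
```

Emit:
{"api": "arm_command", "payload": {
  "increments": "0 0 0.001 0 0 0;0 0 0.001 0 0 0;0 0 0 0 0 0;0 0 0 0 0 0"
}}

```text
t: 14.5
ee_pos: [0.5396, -0.0272, 0.0841]
ee_rot: [2.458, 1.953, 0.005]
ft_force: [5.1, -2.3, -0.1]
width: 0.0195
grasp_force: 51.5
```

Emit:
{"api": "arm_command", "payload": {
  "increments": "0 0.001 0.001 0 0 0;0 0 0.001 0 0 0;0 0 0 0 0 0;0 0 0 0 0 0"
}}

```text
t: 14.9
ee_pos: [0.5397, -0.0272, 0.0817]
ee_rot: [2.459, 1.954, 0.002]
ft_force: [5.0, -2.2, -0.5]
width: 0.0193
grasp_force: 51.3
```

Emit:
{"api": "arm_command", "payload": {
  "increments": "0 0 0.001 0 0 0;0 0 0.001 0 0 0;0 0 0.001 0 0 0;0 0 0 0 0 0;0 0 0 0 0 0"
}}

```text
t: 15.4
ee_pos: [0.5398, -0.0272, 0.0803]
ee_rot: [2.458, 1.953, 0.001]
ft_force: [0.8, -2.7, 10.4]
width: 0.0194
grasp_force: 52.7
```

Contact at the expected seating height with about 10 N. Releasing and rising clear.

Emit:
{"api": "arm_command", "payload": {
  "increments": "0 0 0 0 0 0;0 0 0 0 0 0;0 0 0 0 0 0;0 0 0 0 0 0;0 0 0 0 0 0",
  "claw": 50
}}

```text
t: 15.9
ee_pos: [0.5383, -0.027, 0.0783]
ee_rot: [-2.459, -1.954, 0.001]
ft_force: [0.5, -0.4, -0.2]
width: 0.0427
grasp_force: 0.0
```

Emit:
{"api": "arm_command", "payload": {
  "increments": "0 0 -0.01 0 0 0;0 0 -0.02 0 0 0;0 0 -0.03 0 0 0;0 0 -0.03 0 0 0;0 0 -0.03 0 0 0;0 0 0 0 0 0;0 0 0 0 0 0"
}}

```text
t: 16.6
ee_pos: [0.5392, -0.0271, 0.1998]
ee_rot: [2.458, 1.953, 0.002]
ft_force: [0.1, 0.7, -0.2]
width: 0.0429
grasp_force: 0.0
```

```bash
python3 - <<'E'
from h import *
print(robot.state()["ft_force"])
goto([.482,-.303,.2],(1,0))
a=cv2.resize(robot.snapshot("side")[140:230,270:400],(780,540),interpolation=2)
cv2.imwrite("pics/a5.png",a[:,:,::-1])
E
```

```text
[ 0.14555404  0.67677498 -0.21301384]
turn -13.05 shift mm [-2.759e+02 -5.720e+01 -2.000e-01] tilt z [ 1.8e-03 -7.0e-04 -1.0e+00] toolx [0. 1.] tooly [1. 0.]
```

View pics/a5.png

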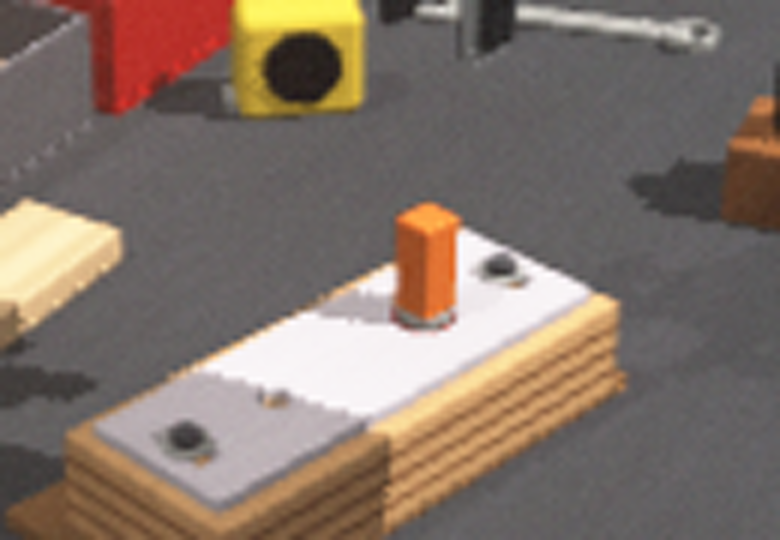

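The drift pin stands upright with its collar on the strap at about (341,193) in the full image. Next, the bolt.

Emit:
{"api": "arm_command", "payload": {
  "increments": "-0.047 0.001 0 0 0 0;-0.047 0.001 0 0 0 0;-0.047 0.001 0 0 0 0;-0.047 0.001 0 0 0 0;-0.047 0.001 0 0 0 0;-0.047 0.0015 0 0 0 0;0 0 0.02 0 0 0;0 0 0.02 0 0 0;0 0 0 0 0 0;0 0 0 0 0 0",
  "claw": 100
}}

```text
t: 17.65
ee_pos: [0.481, -0.3027, 0.1578]
ee_rot: [-2.457, -1.954, 0.001]
ft_force: [0.4, -0.2, 0.3]
width: 0.0853
grasp_force: 0.0
```

```bash
python3 - <<'E'
from h import *
goto([.482,-.303,.056],(.974,-.226))
E
```

```text
turn 0.04 shift mm [ -0.2   1.3 101.8] tilt z [-0.002   0.0016 -1.    ] toolx [0.226 0.974] tooly [ 0.974 -0.226]
```

Emit:
{"api": "arm_command", "payload": {
  "increments": "0 0.001 0.03 0 0 0;0 0 0.03 0 0 0;0 0 0.025 0 0 0;0 0 0.015 0 0 0;0 0 0 0 0 0;0 0 0 0 0 0"
}}

```text
t: 18.25
ee_pos: [0.4833, -0.3038, 0.0598]
ee_rot: [2.458, 1.954, 0.001]
ft_force: [-0.3, -0.9, 0.5]
width: 0.0854
grasp_force: 0.0
```

Emit:
{"api": "arm_command", "payload": {
  "increments": "0 0 0 0 0 0;0 0 0 0 0 0;0 0 0 0 0 0;0 0 0 0 0 0;0 0 0 0 0 0;0 0 0 0 0 0;0 0 0 0 0 0",
  "claw": 0,
  "newtons": 40
}}

```text
t: 18.95
ee_pos: [0.4826, -0.3038, 0.0593]
ee_rot: [2.459, 1.954, -0.0]
ft_force: [-2.4, 0.2, 6.1]
width: 0.0247
grasp_force: 39.3
```

Emit:
{"api": "arm_command", "payload": {
  "increments": "0 0 -0.02 0 0 0;0 0 -0.035 0 0 0;0 0 -0.035 0 0 0;0 0 0 0 0 0;0 0 0 0 0 0"
}}

```text
t: 19.45
ee_pos: [0.4827, -0.3038, 0.149]
ee_rot: [2.459, 1.954, 0.0]
ft_force: [0.3, 0.8, -1.3]
width: 0.0247
grasp_force: 39.8
```

```bash
python3 - <<'E'
from h import *
s=robot.state();e=s["ee_pos"];print(e,s["ft_force"],s["width"])
for dz in(.016,.051):print(proj("side",e-[0,0,dz]),proj("top",e-[0,0,dz]))
# plain hole after shift, from the top view; strap outline
T=robot.snapshot("top");S=robot.snapshot("side")
brn=lambda h,s,v:(h>8)&(h<25)&(s>70)
for b in blobs(T,brn,(286,198,306,218),3): print("plain",b,onz("top",*b[1],.06))
h=cv2.cvtColor(T,cv2.COLOR_RGB2HSV).astype(int);m=((h[...,1]<45)&(h[...,2]>140)).astype(np.uint8);m[:170]=0;m[250:]=0;m[:,:255]=0;m[:,370:]=0
c=max(cv2.findContours(m,0,1)[0],key=cv2.contourArea);r=cv2.minAreaRect(c);print("strap",r,onz("top",*r[0],.06),onz("top",*r[0],.06)[:2]+.045*np.array([.226,.974]))
a=cv2.resize(S[100:200,350:450],(400,400),interpolation=2);b=cv2.resize(T[180:240,260:320],(400,400),interpolation=2)
cv2.imwrite("pics/a6.png",np.hstack([a,b])[:,:,::-1])
E
```

```text
[ 0.48268571 -0.30376021  0.14901932] [ 0.30670327  0.81183699 -1.27452408] 0.024742370053150907
[405.98541733 134.25603945] [436.79978957 237.72743757]
[404.72925765 145.04621572] [433.69015304 237.79187949]
plain (19, (np.float64(295.2), np.float64(207.2)), (293, 205, 5, 5)) [0.56180811 0.06221372 0.06      ]
strap ((311.42413330078125, 211.08963012695312), (83.01192474365234, 28.178359985351562), 13.671306610107422) [0.55169919 0.01812406 0.06      ] [0.56186919 0.06195406]
```

View pics/a6.png

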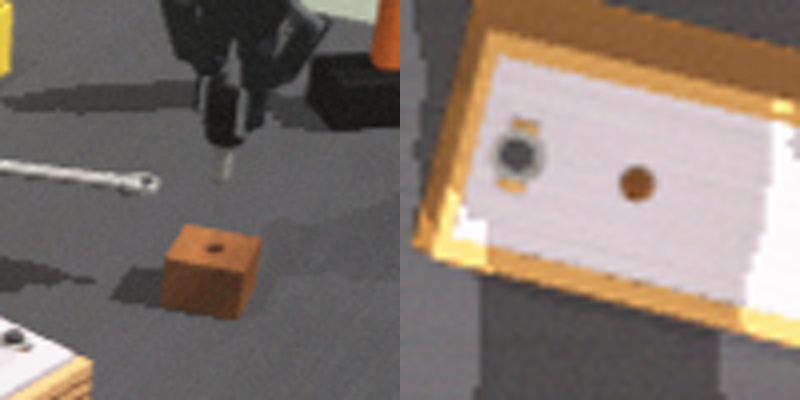

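The left crop shows the bolt held with its shank tip at side pixel of about (406,145). The right crop shows the plain hole at top-view (295.2,207.2), with uniformly dark brown inside, so it looks aligned. I'll measure the bolt's offset in the hand.

```bash
python3 - <<'E'
from h import *
S=robot.snapshot("side")
print(S[128:150,399:413].astype(int).sum(2)//3)
print("stand hole",blobs(S,lambda h,s,v:v<70,(398,157,410,167),2)); print(onz("side",403.5,161.75,.042),onz("side",406.2,145,.098))
e=robot.state()["ee_pos"];print(np.round([proj("side",e+np.array([.226,.974,0])*k-[0,0,d]) for k in(-.004,0,.004) for d in(.016,.030,.051)],1))
E
```

```text
[[ 66  79  46  28  31  27  26  27  27  25  71  94  64  41]
 [ 95  87  47  24  32  29  27  21  24  27  85 117  71  34]
 [ 96  87  45  28  29  25  23  22  24  27  92 101  64  35]
 [ 96  89  55  29  26  25  27  25  27  40  90  98  53  32]
 [ 96  97  62  36  29  29  23  25  23  40  89  97  53  29]
 [ 96  96  58  31  23  26  24  28  26  51  92  94  74  69]
 [ 96  94  64  35  20  30  21  27  25  31  64  87 113  99]
 [ 98  96  93  55  28  25  29  26  25  25  34  49  81  95]
 [ 97  98  96  87  71  43  29  24  26  25  48  79  91  96]
 [ 97  98  95  96  92  77  76  76  78  83  91  92  95  95]
 [ 98  98  99  99  94  84  87  88 120 103  95  96  92  98]
 [ 96  97  99 102  95  84  86 105 129 104  95  94  96  96]
 [ 99  99  96  99  90  94  95 114 131 110  95  95  98  94]
 [ 98  98  97  98  92  94 100 122 122 109 100  98  96  94]
 [100  99  94  96  89  95 100 122 120 104  95  96  98  96]
 [ 97 100  98  96  91  90 104 126 113  96  96  98  93  96]
 [ 98  99  97  95  93  96 105 128 118  96 100  94  93  97]
 [ 98  96  97  99  89  82  92 106 103  96  94  93  95  99]
 [100 100  98  99  96  90  91  95  95  96  93  97  98  99]
 [ 96  98 100  99  99  98  95 100  95  97  98  98  93 102]
 [ 95 100  97  99  98  98  96  96  97  99  98 100  98 100]
 [ 96  98  98  96  97  98  98  97  97 100  97  96 101  96]]
stand hole []
[ 0.48060357 -0.30428445  0.042     ] [ 0.47910942 -0.30642339  0.098     ]
[[407.  134.7]
 [406.5 139. ]
 [405.8 145.5]
 [406.2 135.1]
 [405.7 139.4]
 [405.  145.9]
 [405.4 135.5]
 [404.9 139.8]
 [404.2 146.3]]
```

Emit:
{"api": "arm_command", "payload": {
  "increments": "0 0 -0.03 0 0 0;0 0 -0.03 0 0 0;0.03 -0.001 0 0 0 0;0.046 -0.001 0 0 0 0;0.046 -0.001 0 0 0 0;0.046 -0.001 0 0 0 0;0.046 -0.001 0 0 0 0;0.046 -0.001 0 0 0 0;0.046 -0.001 0 0 0 0;0.04 0 0 0 0 0;0.028 0 0 0 0 0;0 0 0 0 0 0;0 0 0 0 0 0"
}}

```text
t: 20.9
ee_pos: [0.5595, 0.0626, 0.2073]
ee_rot: [-2.457, -1.956, 0.003]
ft_force: [0.1, -0.7, -0.9]
width: 0.025
grasp_force: 39.8
```

```bash
python3 - <<'E'
from h import *
goto([.5606,.0624,.122],(.974,-.226))
E
```

```text
turn 0.1 shift mm [ 0.1  1.4 85.3] tilt z [-2.4e-03 -2.0e-04 -1.0e+00] toolx [0.226 0.974] tooly [ 0.974 -0.226]
```

Emit:
{"api": "arm_command", "payload": {
  "increments": "0 0.001 0.025 0 0 0;0 0 0.025 0 0 0;0 0 0.025 0 0 0;0 0 0.008 0 0 0;0 0 0 0 0 0;0 0 0 0 0 0"
}}

```text
t: 21.5
ee_pos: [0.5617, 0.0614, 0.1265]
ee_rot: [2.46, 1.953, 0.001]
ft_force: [1.6, -0.1, -0.5]
width: 0.0249
grasp_force: 39.8
```

```bash
python3 - <<'E'
from h import *
goto([.5606,.0624,.0773],(.974,-.226));print(robot.state()["ft_force"])
o=cv2.resize(robot.snapshot("side")[140:240,270:400],(780,600),interpolation=2);cv2.imwrite("pics/a7.png",o[:,:,::-1])
E
```

```text
turn -0.06 shift mm [ 0.7 -1.4 49.2] tilt z [ 1.1e-03 -2.0e-04 -1.0e+00] toolx [0.226 0.974] tooly [ 0.974 -0.226]
[ 1.55177813 -0.1141293  -0.50903237]
```

View pics/a7.png

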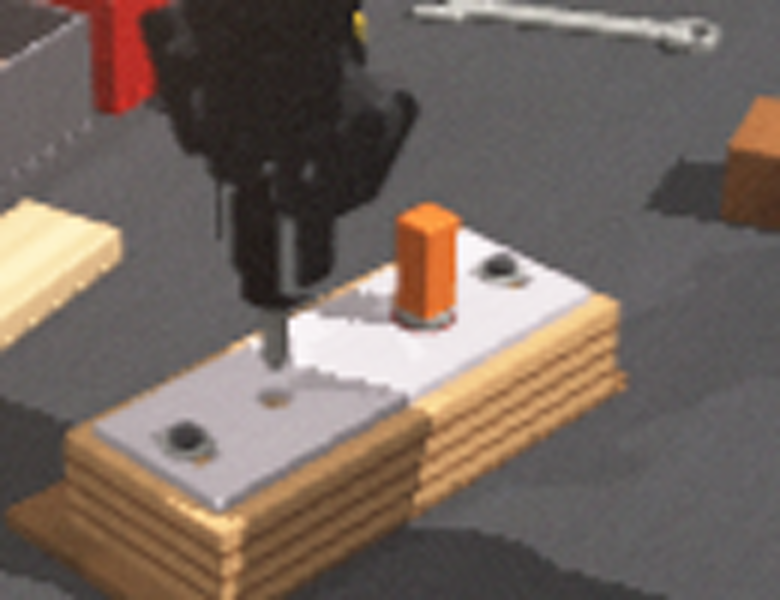

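The bolt tip is at crop (275,365), directly above the plain hole at (275,398), about 14 mm up. It lines up, so I descend gently.

Emit:
{"api": "arm_command", "payload": {
  "increments": "0 -0.001 0.004 0 0 0;0 0 0.004 0 0 0;0 0 0.003 0 0 0;0 0 0.002 0 0 0;0 0 0.002 0 0 0;0 0 0 0 0 0;0 0 0 0 0 0"
}}

```text
t: 22.25
ee_pos: [0.5601, 0.0624, 0.1106]
ee_rot: [-2.459, -1.955, 0.0]
ft_force: [-0.8, -0.2, -0.9]
width: 0.0249
grasp_force: 39.8
```

Emit:
{"api": "arm_command", "payload": {
  "increments": "0 0 0.001 0 0 0;0 0 0.001 0 0 0;0 0 0.001 0 0 0;0 0 0 0 0 0;0 0 0 0 0 0"
}}

```text
t: 22.75
ee_pos: [0.5601, 0.0623, 0.1077]
ee_rot: [2.46, 1.954, -0.0]
ft_force: [0.7, -0.3, -0.0]
width: 0.025
grasp_force: 39.8
```

Emit:
{"api": "arm_command", "payload": {
  "increments": "0 0 0.001 0 0 0;0 0 0.001 0 0 0;0 0 0.001 0 0 0;0 0 0 0 0 0;0 0 0 0 0 0"
}}

```text
t: 23.25
ee_pos: [0.5602, 0.0623, 0.1047]
ee_rot: [2.46, 1.954, 0.0]
ft_force: [0.4, -0.1, -1.5]
width: 0.025
grasp_force: 39.8
```

Emit:
{"api": "arm_command", "payload": {
  "increments": "0 0 0.001 0 0 0;0 0 0.001 0 0 0;0 0 0.001 0 0 0;0 0 0.001 0 0 0;0 0 0 0 0 0;0 0 0 0 0 0"
}}

```text
t: 23.85
ee_pos: [0.5602, 0.0623, 0.1006]
ee_rot: [2.459, 1.954, 0.0]
ft_force: [1.1, -0.2, -2.3]
width: 0.0248
grasp_force: 39.8
```

Emit:
{"api": "arm_command", "payload": {
  "increments": "0 0 0.001 0 0 0;0 0 0.001 0 0 0;0 0 0.001 0 0 0;0 0 0.001 0 0 0;0 0 0 0 0 0;0 0 0 0 0 0"
}}

```text
t: 24.45
ee_pos: [0.5602, 0.0623, 0.0966]
ee_rot: [2.46, 1.954, 0.0]
ft_force: [1.2, 0.3, -1.9]
width: 0.025
grasp_force: 39.8
```

Emit:
{"api": "arm_command", "payload": {
  "increments": "0 0 0.001 0 0 0;0 0 0.001 0 0 0;0 0 0.001 0 0 0;0 0 0.001 0 0 0;0 0 0 0 0 0;0 0 0 0 0 0"
}}

```text
t: 25.05
ee_pos: [0.5602, 0.0623, 0.0926]
ee_rot: [2.459, 1.954, 0.0]
ft_force: [1.8, -0.4, -1.4]
width: 0.0248
grasp_force: 39.8
```

Going in freely. About 15 mm remains.

Emit:
{"api": "arm_command", "payload": {
  "increments": "0 0 0.002 0 0 0;0 0 0.002 0 0 0;0 0 0.002 0 0 0;0 0 0.002 0 0 0;0 0 0.002 0 0 0;0 0 0.001 0 0 0;0 0 0 0 0 0;0 0 0 0 0 0"
}}

```text
t: 25.85
ee_pos: [0.5602, 0.0623, 0.0815]
ee_rot: [2.46, 1.954, 0.0]
ft_force: [2.7, 0.8, -2.1]
width: 0.0248
grasp_force: 39.8
```

Emit:
{"api": "arm_command", "payload": {
  "increments": "0 0 0.001 0 0 0;0 0 0.001 0 0 0;0 0 0.001 0 0 0;0 0 0.001 0 0 0;0 0 0 0 0 0;0 0 0 0 0 0"
}}

```text
t: 26.45
ee_pos: [0.5602, 0.0623, 0.0776]
ee_rot: [2.459, 1.954, 0.0]
ft_force: [1.9, 0.3, -1.3]
width: 0.0247
grasp_force: 39.8
```

Emit:
{"api": "arm_command", "payload": {
  "increments": "0 0 0.001 0 0 0;0 0 0 0 0 0;0 0 0.001 0 0 0;0 0 0 0 0 0;0 0 0 0 0 0"
}}

```text
t: 26.95
ee_pos: [0.5603, 0.0624, 0.0775]
ee_rot: [2.459, 1.954, -0.001]
ft_force: [-2.1, -0.9, 10.7]
width: 0.0245
grasp_force: 41.2
```

Seated with about 10 N. Releasing and rising.

Emit:
{"api": "arm_command", "payload": {
  "increments": "0 0 0 0 0 0;0 0 0 0 0 0;0 0 0 0 0 0;0 0 0 0 0 0;0 0 0 0 0 0",
  "claw": 60
}}

```text
t: 27.45
ee_pos: [0.5598, 0.0623, 0.0754]
ee_rot: [-2.459, -1.954, 0.001]
ft_force: [0.2, -0.5, 0.2]
width: 0.0514
grasp_force: 0.0
```

Emit:
{"api": "arm_command", "payload": {
  "increments": "0 0 -0.01 0 0 0;0 0 -0.02 0 0 0;0 0 -0.03 0 0 0;0 0 -0.04 0 0 0;0 0 -0.04 0 0 0;0 0 0 0 0 0;0 0 0 0 0 0;0 0 0 0 0 0"
}}

```text
t: 28.25
ee_pos: [0.5594, 0.0621, 0.2149]
ee_rot: [-2.459, -1.954, 0.002]
ft_force: [-0.1, 0.3, -0.4]
width: 0.0514
grasp_force: 0.0
```

```bash
python3 - <<'E'
from h import *
print(robot.state()["ft_force"])
o=cv2.resize(robot.snapshot("side")[140:240,270:400],(780,600),interpolation=2);cv2.imwrite("pics/a8.png",o[:,:,::-1])
E
```

```text
[-0.08807363  0.25184404 -0.36502801]
```

View pics/a8.png

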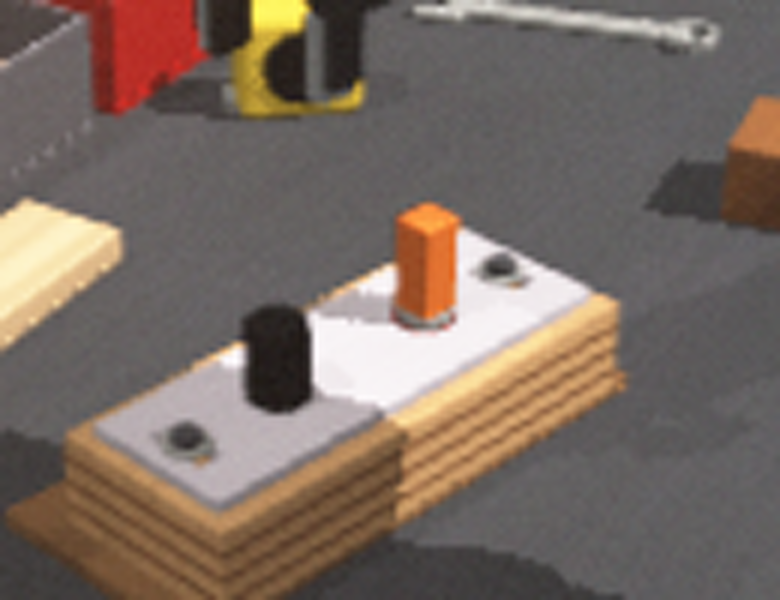

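The bolt (crop (278,360)) and the drift pin (crop (427,265)) both stand upright, with head and collar on the strap. The gripper is clear, so I'm handing in.

```bash
python3 -c "
from workcell import robot
print(robot.finish_job())"
```

```text
the job is handed in; nothing more can be done
None
```

The drift pin is seated in the red-ringed hole and the bolt is fully home in the plain hole. Both are released and upright in the last picture, and the job was handed in at about 28 s; no verdict came back.

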